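# Dial open the reference-weight lockbox

## Task

Open the reference-weight lockbox on the desk. Take its dial by the knob and turn it clockwise past 3 at least once and stop on 3; then anticlockwise past 9 exactly once, stopping on 9 the second time; then turn it slowly clockwise until you feel the catch stop it, without forcing it. Then slide the cover fully open, let go, and leave the other things on the desk where they are.

Things in the scene. Friction and masses are not known exactly. Their poses are not given: they have to be found in the camera images.
- lockbox: grey lockbox fixed to the desk, 140 (x) by 330 mm (y), top 80 mm above the desk. Origin on its underside below the dial's axis; it spans x -70 to 70, y -70 to 260 mm. Dial at the -y end, covered compartment y 70 to 165, plain deck y 165 to 260. Round the dial a black plate, 128 mm across, has 10 white marks: 0 the long broad one at +x; numbers grow clockwise from above, 36 degrees each (5 at -x)
- dial: aluminium dial disc, 96 mm across, top at 90 mm, turns endlessly about the vertical axis through the lockbox's origin; its x axis (black line, knob) points at the number. Starts between 7.8 and 2.1 (through 0). Turning drags 1 to 5 N at the knob, with light clicks that mean nothing. Stop on each number within 6 degrees and do not overrun it: coming back does not undo an overrun
- dial_knob (a point): grip point on the axis of the dial's black round knob, 116 mm above the desk, 38 mm from the dial's axis on the dial's x axis. Knob 16 mm across, from 93 to 126 mm above the desk. It spins freely on its pin, so it can be led round by a gripper of constant yaw; its foot has 4 mm of spring play (500 N/m) either way along the radius, none along the turn
- dial_pointer (a point): end of the black line on the dial's rim, 48 mm from the axis, 90 mm above the desk
- mark_3 (a point): where dial_pointer stands when the dial is on 3, 48 mm from the axis
- mark_9 (a point): where dial_pointer stands when the dial is on 9, 48 mm from the axis. From 9 the last clockwise turn meets the catch 60 to 175 degrees on, at an angle that differs each time and cannot be seen; there the spring bolt drops in and holds the dial fast (some 5 degrees of play). Nearly a full turn without it means the setting was missed
- bolt: the lock's spring bolt, inside the box (origin at the lockbox's origin when locked); when the catch drops it moves 8 mm towards the box's -x, frees the cover and holds the dial by a stop 32 mm from the axis. Do not load this stop above 35 N, some 29 N at the knob
- bolt_pin (a point): top of the small brass pin, 6 mm across, that rides on the bolt in a black slot in the box's top, at x = 62, y = 66 mm in the box's frame when locked and x = 54 mm when the catch has dropped
- cover (a joint): travel of the flat aluminium cover (124 x 96 x 5 mm, its top 86 mm above the desk) in m: 0 shut, 0.088 fully open; it slides to the box's +y, onto the deck, with 1 to 2 N of drag and stays where it is left; blocked while the bolt is out
- cover_knob (a point): grip point of the cover's knob: black round handle 18 mm across, from 86 to 120 mm above the desk; the point is on its axis, 112 mm above the desk (y = 117 mm in the box's frame when shut)
- stamp: self-inking stamp, 36 x 56 x 74 mm, loose, origin under its centre
- stapler: black stapler, 34 x 130 x 40 mm, loose, origin under its centre
- glue: small white bottle, 34 mm across, 85 mm high, loose, origin under its centre
- pen_cup: black cup with pens, 72 mm across, 130 mm high with the pens, loose, origin under its centre
- mouse: black computer mouse, 100 x 58 x 34 mm, loose, origin under its centre
- calculator: desk calculator 150 x 100 x 22 mm, loose, origin under its centre
- ledger: spiral-bound ledger 212 x 152 x 15 mm, loose, origin under its centre

How it is judged:
On the way, in this order (a step that is already met when the one before it is completed fails the run):
1. the dial is brought to 3 (horizontal distance between dial_pointer and mark_3 below 0.007 m), for 0.15 s.
2. the dial is brought to 9 (horizontal distance between dial_pointer and mark_9 below 0.007 m), for 0.15 s.
3. the catch has dropped: the bolt is drawn (x of bolt in the frame of lockbox below -0.0065 m), for 0.2 s.
At the end, for the whole second after the job is handed in: The bolt is drawn (moved at least 6.5 of its 8 mm towards the box's -x), and the cover stands open by at least 78 of its 88 mm, at rest (value of joint cover above 0.078 m and velocity of joint cover below 0.01 m/s and x of bolt in the frame of lockbox below -0.0065 m); the robot touches nothing.
It fails at once if the catch is forced: more than 35 N between the dial and the bolt (contact force between dial and bolt above 35 N).
It fails at once if a bystander is moved by more than 20 mm (distance of any of stamp, stapler, glue, pen_cup, mouse, calculator, ledger from where it was at the start of the episode above 0.02 m).
It also fails if it takes over 64 s, if anything falls off the work surface, if the arm or the gripper's body presses on something with over 40 N, if the wrist force passes 120 N, or if a joint passes its speed limit or range.

## Robot

A 7-joint arm with a two-finger parallel gripper is mounted at the origin on the work surface. World frame = base frame: x ahead of the robot, y to its left, z up, the work surface at z = 0. Lengths are in m, angles in rad, forces in N, time in s.
With the tool pointing down it reaches from about 0.425 to 0.925 m from the base axis. Payload 6.8 kg.
Tool frame: the origin (TCP) lies at the very end of the fingers, on their centre line; the grasp point (between the pads) lies 19 mm behind it; z points along the fingers, y is the direction in which the jaws open and shut (so a half turn about z gives the same grasp; the last joint's range is limited). The gripper opens to 85 mm and grips with 20 to 120 N. Pads are 22 mm wide; open, the fingers measure 114 mm over their backs; the gripper's body (76 mm by 85 mm) begins 54 mm behind the grasp point. The pads swing forward as they close: fully open they stand 13 mm farther back than shut.
Start: joints at [1.068, 0.477, 0.022, 1.555, -0.011, 1.109, -0.083], TCP at [0.26, -0.623, 0.231] pointing down, gripper open.
Joint ranges: [-2.96, 2.96], [-0.34, 2.1], [-1.41, 1.46], [0.24, 2.44], [-1.37, 4.51], [0.17, 1.92], [-2.96, 2.96]. Speed limits (rad/s): [2.39, 2.39, 3.14, 3.14, 3.14, 3.14, 3.14].

## Interface

Orientations are given as a unit quaternion [w, x, y, z].
In Python, from station import bot gives the robot as it stands.
- The arm moves only by the tool move_arm, never from a script. Its argument "commands" is text: rows parted by semicolons, each of 7 numbers parted by spaces: the opening, from 0 (shut) to 1 (fully open), then the shift along the tool's x, y, z in cm, then the turn, a rotation vector about the tool's x, y, z in degrees. In form: gripper tx ty tz rx ry rz; .... A call has 1 to 12 rows; each row shifts and turns the commanded pose from where the row before left it, along the tool's axes as they then stand; what a row does not reach is not made up. A row lasts 1/12 s, in which the tool goes at most 41.7 mm and 7.16 degrees, less where a joint would pass 70% of its speed; a pose out of reach is approached as far as the arm can. A call with a gripper value outside its range is refused whole. The fingers move at their own pace and stop on an object; "force" is the grip in N (left out, the last holds). Time passes only in rows, so rows that do not move let the fingers close. It gives the time, the measured TCP pose, the force and the opening at its end, in the units of the state.
- bot.get_obs(): the state, without advancing time (a new reading comes with each control period).
- bot.read_camera(name): name is "side" or "top"; returns a dict with "img" (480x640x3 uint8, red, green, blue), "K" (3x3 intrinsics, pixels), "rvec" (rotation vector, rad) and "tvec" (3), from world to camera coordinates, as OpenCV has them. Camera axes: x right, y down, z forward; pixel columns grow to the right and rows downward; lengths in m; the calibration is good to about 2 mm. A picture is of the moment at which its call begins. There is no depth.
- bot.hand_in(): hands the job in, once; it reports no verdict.
The state is a dict: "t": time; "q": joint angles; "joint_vel": joint speeds; "joint_torque": joint torques, N m; "eef_pos": TCP position; "tool_rot": TCP orientation; "contact_force": force on the tool from outside, world axes, zero at the start; "torque": the same for the moment, N m; "gripper_width": opening from 0.0 (shut) to 1.0 (fully open).
Only numpy, scipy, OpenCV 4.12 (cv2) and the standard library are available. Lean on these libraries where they do the work, as an engineer would, in place of code of your own. Each camera call takes 0.05 s, during which the arm holds its last target. There are 200 camera calls.

## Working session

There is one attempt and no reset: what is moved stays moved. The work goes in short steps, Python scripts to look and compute and a tool call to move; the robot and the scene stay as the last step left them, time stands still between calls to the robot, and variables do not carry over. Pictures are saved under pics/ and viewed, about 8 in all and at most 12, crops included, and the job is handed in when it is done.

Besides the shell and the picture viewer there is one more tool, called after "Emit:" as name(argument=value, ...) on one line, values as JSON. move_arm: Moves the arm, as the interface text tells. Its arguments: {"type":"object","properties":{"commands":{"type":"string"},"force":{"type":"number"}},"required":["commands"]}

```bash
mkdir -p pics; python3 - <<'E'
from station import bot
import cv2
for n in("side","top"):
    c=bot.read_camera(n); cv2.imwrite(f"pics/{n}0.png",c["img"][:,:,::-1]); print(n,c["K"].tolist(),c["rvec"],c["tvec"])
o=bot.get_obs(); print(o)
E
```

```text
side [[513.0690168994472, 0.0, 319.79191808992107], [0.0, 513.0690168994472, 241.4166369287098], [0.0, 0.0, 1.0]] [ 0.20737406 -2.69800356  1.46296717] [0.51445323 0.0962849  1.078377  ]
top [[468.59945461246946, 0.0, 313.57378381444886], [0.0, 468.59945461246946, 245.66822437277597], [0.0, 0.0, 1.0]] [ 2.13598564 -2.12368468  0.18612083] [0.09964731 0.5166538  0.9251624 ]
{'t': 0.1, 'q': array([ 1.06791297,  0.4777282 ,  0.02236795,  1.55638519, -0.01151153,
        1.109308  , -0.08313069]), 'joint_vel': array([-6.29610973e-05, -4.59760615e-04, -3.31418944e-04, -4.05786772e-04,
        4.87703417e-04, -1.06193709e-03,  4.85861731e-04]), 'joint_torque': array([ 4.01970494e-03, -5.97762394e+01,  1.61338180e+00, -2.81957370e+01,
        1.27904001e-02,  4.98540496e-03,  1.98874363e-05]), 'eef_pos': array([ 0.25937333, -0.62257604,  0.23040245]), 'tool_rot': array([-8.18983113e-04,  9.80584869e-01,  1.96093324e-01, -2.28007401e-04]), 'contact_force': array([ 0.58079229,  0.1406313 , -0.62475888]), 'torque': array([ 0.00431125,  0.0146149 , -0.06607316]), 'gripper_width': 0.9991102665839549}
```

View pics/top0.png

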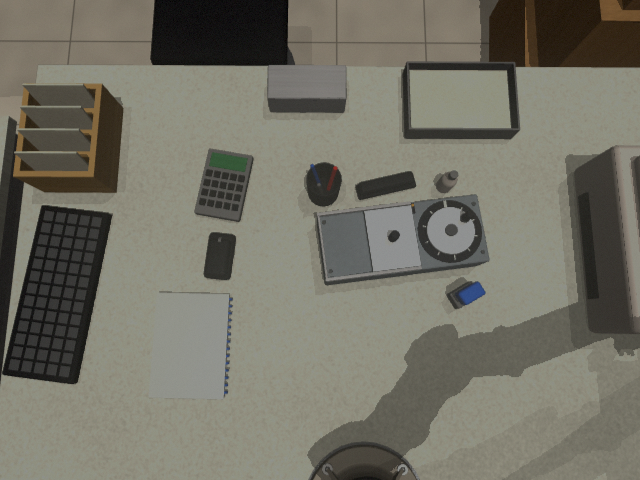

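View pics/side0.png

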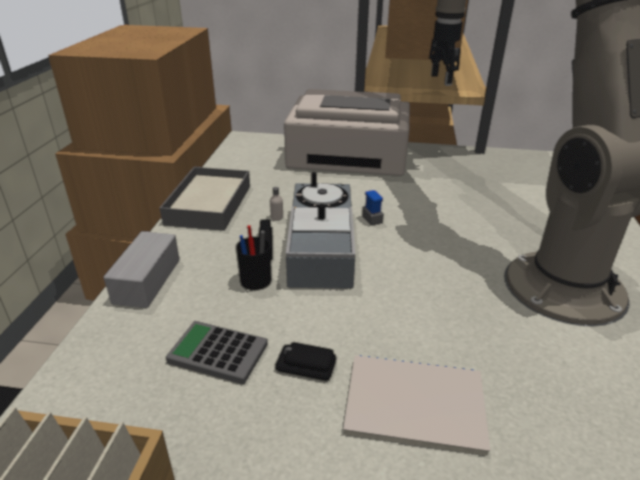

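The top view shows the lockbox with the dial at about (451,230), its knob at about (465,214) and the cover knob at about (392,236). The glue, stapler, pen cup and stamp stand close by. The side view agrees. Next I enlarge the dial in both views.

```bash
python3 - <<'E'
import cv2,numpy as np
a=cv2.imread("pics/top0.png")[185:295,305:505]; b=cv2.imread("pics/side0.png")[160:290,250:400]
a=cv2.resize(a,None,fx=4,fy=4,interpolation=cv2.INTER_CUBIC); cv2.imwrite("pics/topc.png",a)
cv2.imwrite("pics/sidec.png",cv2.resize(b,None,fx=4,fy=4,interpolation=cv2.INTER_CUBIC))
E
```

```text
(no output)
```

View pics/topc.png

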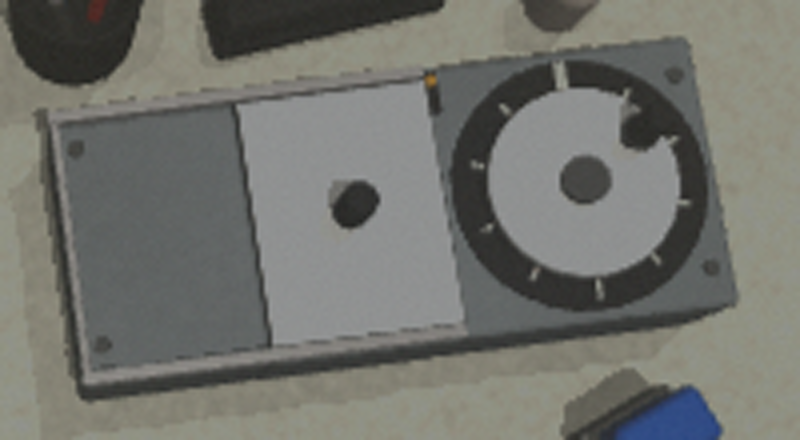

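View pics/sidec.png

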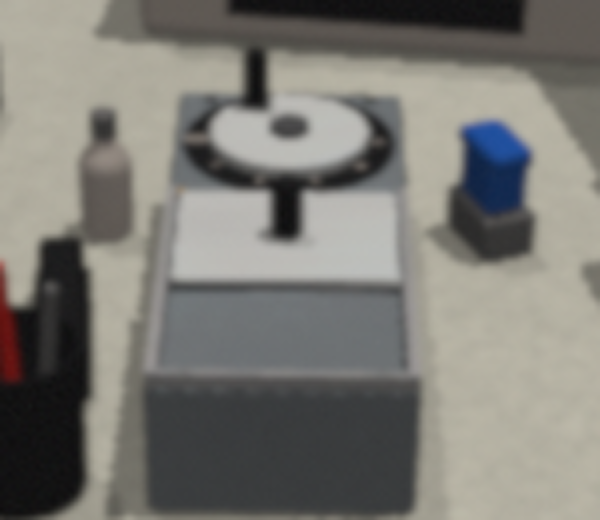

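```bash
cat > geo.py <<'E'
import cv2,numpy as np
from scipy.optimize import least_squares
def cam(c):return dict(K=np.array(c["K"]),r=np.array(c["rvec"],float),t=np.array(c["tvec"],float))
def proj(c,P):return cv2.projectPoints(np.atleast_2d(P).astype(float),c["r"],c["t"],c["K"],None)[0][:,0]
def tri(cs,uvs,x0=(.6,-.3,.1)):
    s=least_squares(lambda X:np.concatenate([proj(c,X)[0]-u for c,u in zip(cs,uvs)]),x0); return s.x,np.abs(s.fun).max()
E
cat > fit.py <<'E'
from geo import *
from station import bot
cs=[cam(bot.read_camera("top")),cam(bot.read_camera("side"))]
T=lambda u,v:np.array([305+(u+.5)/4-.5,185+(v+.5)/4-.5]); S=lambda u,v:np.array([250+(u+.5)/4-.5,160+(v+.5)/4-.5])
for n,a,b in [("hub",T(585,179),S(288,126)),("dialknobtop",T(644,127),S(256,52)),("coverknobtop",T(362,203),S(286,183)),("c++",T(45,112),S(148,372)),("c+-",T(686,40),S(182,96)),("c--",T(737,298),S(402,97)),("c-+",T(82,382),S(418,375))]:
    X,e=tri(cs,[a,b]); print(n,X.round(4),round(e,2))
obs=[(0,T(686,40),(70,-70,80)),(0,T(737,298),(-70,-70,80)),(0,T(45,112),(70,260,80)),(0,T(82,382),(-70,260,80)),(0,T(585,179),(0,0,91)),
(0,T(560,75),(57,0,81)),(0,T(600,290),(-57,0,81)),(0,T(362,203),(0,117,120)),(1,S(182,96),(70,-70,80)),(1,S(402,97),(-70,-70,80)),(1,S(148,372),(70,260,80)),(1,S(418,375),(-70,260,80)),(1,S(288,126),(0,0,92)),(1,S(286,183),(0,117,120))]
def W(p,L):
    c,s=np.cos(p[2]),np.sin(p[2]);L=np.array(L)/1000
    return np.array([p[0]+c*L[0]-s*L[1],p[1]+s*L[0]+c*L[1],L[2]])
f=lambda p:np.concatenate([proj(cs[i],W(p,L))[0]-u for i,u,L in obs])
s=least_squares(f,[.6,-.3,0],loss="soft_l1"); p=s.x
print("pose",p.round(4),np.degrees(p[2]));print(f(p).reshape(-1,2).round(1).tolist())
g=lambda a:np.concatenate([proj(cs[i],W(p,(38*np.cos(a[0]),38*np.sin(a[0]),126)))[0]-u for i,u in((0,T(644,127)),(1,S(256,52)))])
d=least_squares(g,[-.7]);a=np.degrees(d.x[0]);print("dial ang",a,"number",-a/36%10,d.fun)
E
python3 fit.py
```

```text
hub [ 0.5418 -0.1686  0.0943] 0.06
dialknobtop [ 0.5611 -0.1865  0.1323] 1.32
coverknobtop [ 0.5249 -0.0537  0.1195] 0.59
c++ [0.5735 0.0983 0.0925] 0.54
c+- [ 0.618  -0.228   0.0786] 0.16
c-- [ 0.483  -0.2451  0.0812] 1.03
c-+ [0.44   0.0797 0.0923] 0.07
pose [ 0.5419 -0.1694  0.1305] 7.479795985422502
[[1.0, -1.5], [1.3, 1.6], [0.4, 0.1], [0.1, 1.2], [-0.1, 0.2], [-0.2, -0.1], [-0.3, 1.4], [-0.1, -1.5], [-0.7, -0.8], [-0.4, -0.3], [-2.2, 4.6], [0.5, 5.0], [0.0, 0.7], [-0.2, -0.1]]
dial ang -54.86441576927371 number 1.524011549146492 [ 4.38190405 -3.58999711 -0.66112971  0.61148276]
```

```bash
cat >> fit.py <<'E'
print("cams",[(-cv2.Rodrigues(c["r"])[0].T@c["t"]).round(3) for c in cs])
tc=lambda P:((proj(cs[0],P)[0]-[305,185])*4).round();sc=lambda P:((proj(cs[1],P)[0]-[250,160])*4).round()
for L in [(0,117,86),(0,117,120),(0,0,90),(62,66,80),(54,66,80)]: print(L,tc(W(p,L)),sc(W(p,L)))
for n in (1,1.2,1.4,1.6,1.8):
    a=-np.radians(36*n);print(n,[(tc(W(p,(38*np.cos(a),38*np.sin(a),z))),sc(W(p,(38*np.cos(a),38*np.sin(a),z)))) for z in(93,126)])
E
python3 fit.py|tail -11
python3 - <<'E'
import cv2
a=cv2.imread("pics/top0.png")[195:262,410:492]
cv2.imwrite("pics/topd.png",cv2.convertScaleAbs(cv2.resize(a,None,fx=9,fy=9,interpolation=cv2.INTER_CUBIC),alpha=1.5))
E
```

```text
cams [array([0.347, 0.102, 1.001]), array([0.386, 0.919, 0.666])]
(0, 117, 86) [348. 209.] [283. 235.]
(0, 117, 120) [360. 196.] [284. 181.]
(0, 0, 90) [583. 179.] [287. 130.]
(62, 66, 80) [427.  80.] [177. 197.]
(54, 66, 80) [430.  95.] [191. 198.]
1 [(array([618., 112.]), array([237., 108.])), (array([639.,  96.]), array([237.,  59.]))]
1.2 [(array([626., 117.]), array([242., 105.])), (array([647., 101.]), array([242.,  56.]))]
1.4 [(array([634., 123.]), array([248., 103.])), (array([655., 107.]), array([248.,  54.]))]
1.6 [(array([641., 130.]), array([254., 101.])), (array([663., 114.]), array([254.,  52.]))]
1.8 [(array([647., 138.]), array([261., 100.])), (array([669., 122.]), array([261.,  51.]))]
```

View pics/topd.png

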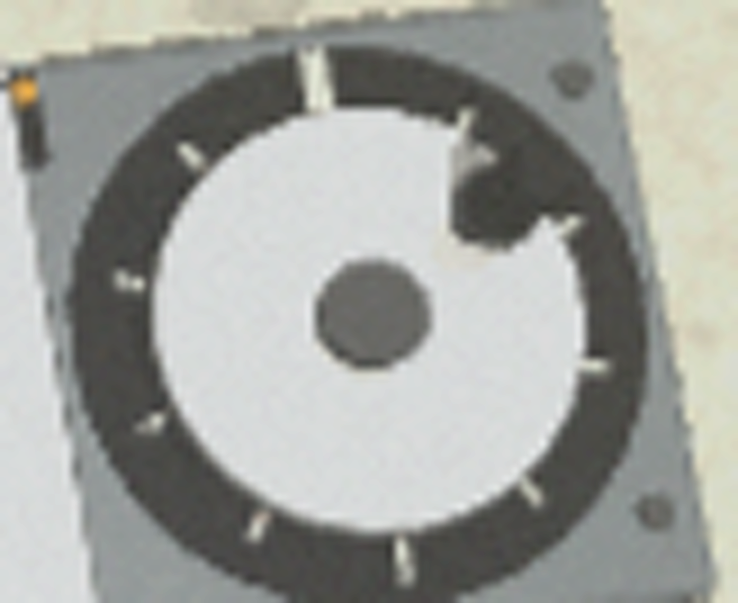

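```bash
cat > w.py <<'E'
from geo import *
from station import bot
cs=[cam(bot.read_camera("top")),cam(bot.read_camera("side"))]
# printer front edge points: top view front upper corners vs side view
for a,b in [((578,150),(290,128)),((590,328),(410,135))]: print(tri(cs,[a,b]))
for P in [(.26,-.62,.23),(.35,-.5,.2),(.5,-.45,.2)]: print(P,proj(cs[0],P),proj(cs[1],P))
E
python3 w.py
```

```text
(array([ 0.67447128, -0.39346571,  0.16462998]), np.float64(4.237666933572996))
(array([ 0.34747211, -0.38214753,  0.16736218]), np.float64(2.9049587937892625))
(0.26, -0.62, 0.23) [[768.21447568 386.98579536]] [[440.13355684  86.21871125]]
(0.35, -0.5, 0.2) [[671.09917128 328.89683278]] [[407.69346505 107.86050663]]
(0.5, -0.45, 0.2) [[631.37427924 241.10514629]] [[352.17885472 110.73229213]]
```

Emit:
move_arm(commands="1 0 0 -2.5 0 0 0;1 0 0 -2.5 0 0 0;1 0 0 -2.5 0 0 0;0.6 0 0 -2 0 0 0;0.6 0 0 0 0 0 5.65;0.6 0 0 0 0 0 5.65;0.6 0 0 0 0 0 5.65;0.6 0 0 0 0 0 5.65;0.6 0 0 0 0 0 0", force=30)

```text
t: 1.15
eef_pos: [0.2597, -0.623, 0.3263]
tool_rot: [0.0, 1.0, -0.002, -0.0]
contact_force: [1.3, -0.8, -0.9]
gripper_width: 0.598
```

Emit:
move_arm(commands="0.6 2.3 -3.2 0 0 0 0;0.6 2.3 -3.2 0 0 0 0;0.6 2.3 -3.2 0 0 0 0;0.6 2.3 -3.2 0 0 0 0;0.6 2.3 -3.2 0 0 0 0;0.6 2.3 -3.2 0 0 0 0;0.6 2.3 -3.2 0 0 0 0;0.6 2.3 -3.2 0 0 0 0;0.6 2.3 -3.2 0 0 0 0;0.6 2.3 -3.2 0 0 0 0;0.6 2.3 -3.2 0 0 0 0;0.6 2.3 -3.2 0 0 0 0")

```text
t: 2.15
eef_pos: [0.5363, -0.2373, 0.3266]
tool_rot: [0.0, 1.0, 0.002, 0.0]
contact_force: [1.1, 0.2, -0.4]
gripper_width: 0.601
```

Emit:
move_arm(commands="0.6 1.5 -2 2 0 0 0;0.6 1.5 -2 4 0 0 0;0.6 0 0 4 0 0 0;0.6 0 0 3.5 0 0 0;0.6 0 0 1.5 0 0 0;0.6 0 0 0 0 0 0;0.6 0 0 0 0 0 0")

```text
t: 2.73
eef_pos: [0.5636, -0.2013, 0.1807]
tool_rot: [-0.0, 1.0, 0.001, -0.001]
contact_force: [0.1, 0.2, 1.3]
gripper_width: 0.6
```

```bash
cat > shot.py <<'E'
import sys,cv2,numpy as np
from station import bot
o=bot.get_obs(); print(o["t"],o["eef_pos"].round(4),o["contact_force"].round(1))
a=bot.read_camera("top")["img"][180:270,390:500,::-1]; b=bot.read_camera("side")["img"][120:250,270:380,::-1]
r=lambda i,h:cv2.convertScaleAbs(cv2.resize(i,None,fx=h/i.shape[0],fy=h/i.shape[0],interpolation=cv2.INTER_CUBIC),alpha=1.4)
A,B=r(a,400),r(b,400); A=A[:, :450]
cv2.imwrite(f"pics/{sys.argv[1]}.png",np.hstack([A,B])); print(A.shape,B.shape)
E
python3 shot.py s1
```

```text
2.7333 [ 0.5636 -0.2013  0.1807] [0.1 0.2 1.3]
(400, 450, 3) (400, 338, 3)
```

View pics/s1.png

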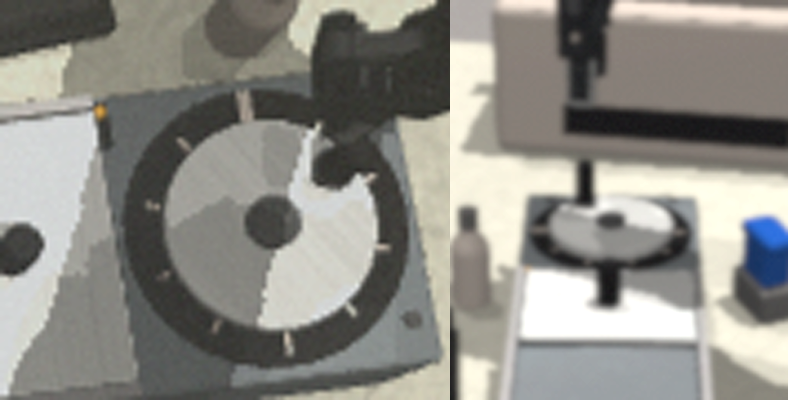

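```bash
cat > w2.py <<'E'
from geo import *
from station import bot
cs=[cam(bot.read_camera("top")),cam(bot.read_camera("side"))]
f=lambda P:(((proj(cs[0],P)[0]-[390,180])*400/90).round(),((proj(cs[1],P)[0]-[270,120])*400/130+[450,0]).round())
for P in [(.5636,-.2013,.18),(.5636,-.2013,.21),(.5636,-.2013,.126),(.567,-.198,.126),(.567,-.198,.093),(.5419,-.1694,.092)]: print(P,f(P))
E
python3 w2.py
```

```text
(0.5636, -0.2013, 0.18) (array([409., 123.]), array([588.,  98.]))
(0.5636, -0.2013, 0.21) (array([437., 104.]), array([588.,  61.]))
(0.5636, -0.2013, 0.126) (array([365., 155.]), array([588., 162.]))
(0.567, -0.198, 0.126) (array([357., 147.]), array([583., 164.]))
(0.567, -0.198, 0.093) (array([333., 165.]), array([583., 201.]))
(0.5419, -0.1694, 0.092) (array([271., 220.]), array([609., 221.]))
```

Emit:
move_arm(commands="0.5 0.24 -0.28 1 0 0 0;0.5 0 0 2 0 0 0;0.5 0 0 2 0 0 0;0.5 0 0 2 0 0 0;0.5 0 0 1 0 0 0;0.5 0 0 0 0 0 0;0.5 0 0 0 0 0 0;0.5 0 0 0 0 0 0")

```text
t: 3.6
eef_pos: [0.5671, -0.1987, 0.1021]
tool_rot: [0.0, 1.0, 0.0, 0.001]
contact_force: [0.3, -0.2, 1.3]
gripper_width: 0.498
```

Emit:
move_arm(commands="0.5 0 0 0.3 0 0 0;0.2 0 0 0 0 0 0;0 0 0 0 0 0 0;0 0 0 0 0 0 0;0 0 0 0 0 0 0;0 0 0 0 0 0 0;0 0 0 0 0 0 0;0 0 0 0 0 0 0", force=25)

```text
t: 4.27
eef_pos: [0.5666, -0.1987, 0.0985]
tool_rot: [0.0, 1.0, 0.0, 0.0]
contact_force: [-0.9, -0.2, 4.8]
gripper_width: 0.175
```

```bash
python3 shot.py s2
```

```text
4.2667 [ 0.5666 -0.1987  0.0985] [-0.9 -0.2  4.8]
(400, 450, 3) (400, 338, 3)
```

View pics/s2.png

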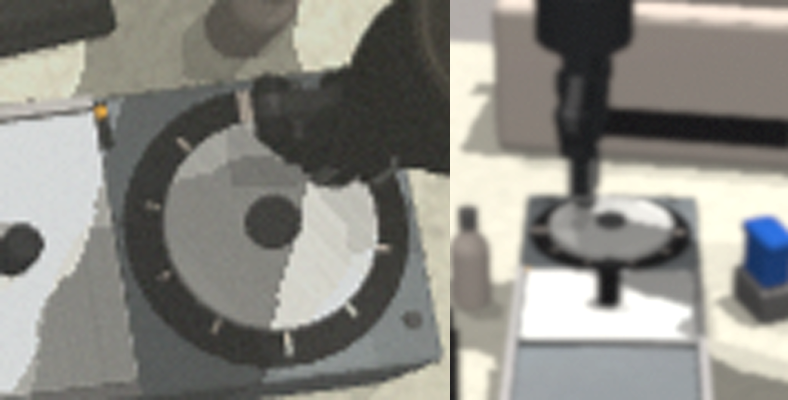

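```bash
cat > arc.py <<'E'
import sys,numpy as np
from station import bot
def arc(cx,cy,r,a0,a1,step,start=None):
    n=int(round(abs(a1-a0)/step)); a=np.radians(np.linspace(a0,a1,n+1))
    P=np.c_[cx+r*np.cos(a),cy+r*np.sin(a)]
    if start is not None: P[0]=start
    Q=np.round(P*1e4); D=np.diff(Q,axis=0)/100
    for k in range(0,n,12): print(";".join(f"0 {x:g} {-y:g} 0 0 0 0" for x,y in D[k:k+12]),"\n")
if __name__=="__main__":
    v=list(map(float,sys.argv[1:7])); o=bot.get_obs(); print(o["eef_pos"].round(4),o["contact_force"].round(1)); arc(*v)
E
python3 arc.py .542 -.1694 .0382 -50 -410 10
```

```text
[ 0.5666 -0.1987  0.0985] [-0.2  0.1  5.9]
0 -0.55 0.38 0 0 0 0;0 -0.6 0.28 0 0 0 0;0 -0.65 0.17 0 0 0 0;0 -0.66 0.06 0 0 0 0;0 -0.66 -0.06 0 0 0 0;0 -0.65 -0.17 0 0 0 0;0 -0.6 -0.28 0 0 0 0;0 -0.55 -0.38 0 0 0 0;0 -0.47 -0.47 0 0 0 0;0 -0.38 -0.55 0 0 0 0;0 -0.28 -0.6 0 0 0 0;0 -0.17 -0.65 0 0 0 0 

0 -0.06 -0.66 0 0 0 0;0 0.06 -0.66 0 0 0 0;0 0.17 -0.65 0 0 0 0;0 0.28 -0.6 0 0 0 0;0 0.38 -0.55 0 0 0 0;0 0.47 -0.47 0 0 0 0;0 0.55 -0.38 0 0 0 0;0 0.6 -0.28 0 0 0 0;0 0.65 -0.17 0 0 0 0;0 0.66 -0.06 0 0 0 0;0 0.66 0.06 0 0 0 0;0 0.65 0.17 0 0 0 0 

0 0.6 0.28 0 0 0 0;0 0.55 0.38 0 0 0 0;0 0.47 0.47 0 0 0 0;0 0.38 0.55 0 0 0 0;0 0.28 0.6 0 0 0 0;0 0.17 0.65 0 0 0 0;0 0.06 0.66 0 0 0 0;0 -0.06 0.66 0 0 0 0;0 -0.17 0.65 0 0 0 0;0 -0.28 0.6 0 0 0 0;0 -0.38 0.55 0 0 0 0;0 -0.47 0.47 0 0 0 0
```

Emit:
move_arm(commands="0 -0.55 0.38 0 0 0 0;0 -0.6 0.28 0 0 0 0;0 -0.65 0.17 0 0 0 0;0 -0.66 0.06 0 0 0 0;0 -0.66 -0.06 0 0 0 0;0 -0.65 -0.17 0 0 0 0;0 -0.6 -0.28 0 0 0 0;0 -0.55 -0.38 0 0 0 0;0 -0.47 -0.47 0 0 0 0;0 -0.38 -0.55 0 0 0 0;0 -0.28 -0.6 0 0 0 0;0 -0.17 -0.65 0 0 0 0")

```text
t: 5.37
eef_pos: [0.5037, -0.177, 0.0984]
tool_rot: [0.001, 1.0, -0.001, 0.001]
contact_force: [1.3, -3.1, 6.1]
gripper_width: 0.177
```

Emit:
move_arm(commands="0 -0.06 -0.66 0 0 0 0;0 0.06 -0.66 0 0 0 0;0 0.17 -0.65 0 0 0 0;0 0.28 -0.6 0 0 0 0;0 0.38 -0.55 0 0 0 0;0 0.47 -0.47 0 0 0 0;0 0.55 -0.38 0 0 0 0;0 0.6 -0.28 0 0 0 0;0 0.65 -0.17 0 0 0 0;0 0.66 -0.06 0 0 0 0;0 0.66 0.06 0 0 0 0;0 0.65 0.17 0 0 0 0")

```text
t: 6.37
eef_pos: [0.5534, -0.1328, 0.0983]
tool_rot: [-0.0, 1.0, 0.0, -0.001]
contact_force: [-3.9, 0.6, 13.4]
gripper_width: 0.173
```

Emit:
move_arm(commands="0 0.6 0.28 0 0 0 0;0 0.55 0.38 0 0 0 0;0 0.47 0.47 0 0 0 0;0 0.38 0.55 0 0 0 0;0 0.28 0.6 0 0 0 0;0 0.17 0.65 0 0 0 0;0 0.06 0.66 0 0 0 0;0 -0.06 0.66 0 0 0 0;0 -0.17 0.65 0 0 0 0;0 -0.28 0.6 0 0 0 0;0 -0.38 0.55 0 0 0 0;0 -0.47 0.47 0 0 0 0")

```text
t: 7.37
eef_pos: [0.5674, -0.197, 0.0985]
tool_rot: [-0.001, 1.0, 0.001, 0.001]
contact_force: [2.4, 2.1, 5.5]
gripper_width: 0.18
```

Emit:
move_arm(commands="0 -0.55 0.38 0 0 0 0;0 -0.6 0.28 0 0 0 0;0 -0.65 0.17 0 0 0 0;0 -0.33 0.03 0 0 0 0;0 0 0 0 0 0 0;0 0 0 0 0 0 0")

```text
t: 7.87
eef_pos: [0.5442, -0.2078, 0.0984]
tool_rot: [0.0, 1.0, -0.0, -0.0]
contact_force: [1.1, 0.3, 7.3]
gripper_width: 0.178
```

Emit:
move_arm(commands="0 -0.22 0.02 0 0 0 0;0 -0.22 0 0 0 0 0;0 -0.21 -0.03 0 0 0 0;0 -0.2 -0.06 0 0 0 0;0 0 0 0 0 0 0;0 0 0 0 0 0 0;0 0 0 0 0 0 0")

```text
t: 8.45
eef_pos: [0.5362, -0.2072, 0.0985]
tool_rot: [0.001, 1.0, -0.0, 0.0]
contact_force: [3.2, -0.1, 6.6]
gripper_width: 0.173
```

```bash
python3 shot.py s3
```

```text
8.45 [ 0.5362 -0.2072  0.0985] [ 3.2 -0.1  6.6]
(400, 450, 3) (400, 338, 3)
```

View pics/s3.png

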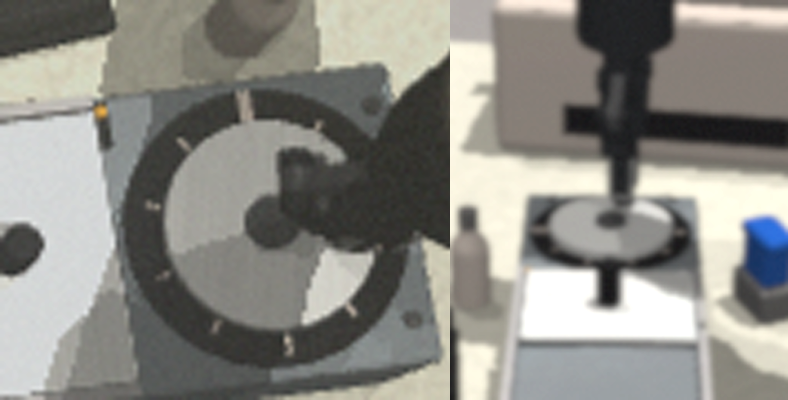

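Emit:
move_arm(commands="0 -0.06 -0.01 0 0 0 0;0 0 0 0 0 0 0;0 0 0 0 0 0 0;0 0 0 0 0 0 0")

```text
t: 8.88
eef_pos: [0.5359, -0.2072, 0.0984]
tool_rot: [0.001, 1.0, -0.0, 0.001]
contact_force: [4.0, -0.3, 6.0]
gripper_width: 0.176
```

```bash
python3 arc.py .542 -.1694 .0382 -100 260 10
```

```text
[ 0.5359 -0.2072  0.0984] [ 4.  -0.3  6. ]
0 0.66 0.06 0 0 0 0;0 0.66 -0.06 0 0 0 0;0 0.65 -0.17 0 0 0 0;0 0.6 -0.28 0 0 0 0;0 0.55 -0.38 0 0 0 0;0 0.47 -0.47 0 0 0 0;0 0.38 -0.55 0 0 0 0;0 0.28 -0.6 0 0 0 0;0 0.17 -0.65 0 0 0 0;0 0.06 -0.66 0 0 0 0;0 -0.06 -0.66 0 0 0 0;0 -0.17 -0.65 0 0 0 0 

0 -0.28 -0.6 0 0 0 0;0 -0.38 -0.55 0 0 0 0;0 -0.47 -0.47 0 0 0 0;0 -0.55 -0.38 0 0 0 0;0 -0.6 -0.28 0 0 0 0;0 -0.65 -0.17 0 0 0 0;0 -0.66 -0.06 0 0 0 0;0 -0.66 0.06 0 0 0 0;0 -0.65 0.17 0 0 0 0;0 -0.6 0.28 0 0 0 0;0 -0.55 0.38 0 0 0 0;0 -0.47 0.47 0 0 0 0 

0 -0.38 0.55 0 0 0 0;0 -0.28 0.6 0 0 0 0;0 -0.17 0.65 0 0 0 0;0 -0.06 0.66 0 0 0 0;0 0.06 0.66 0 0 0 0;0 0.17 0.65 0 0 0 0;0 0.28 0.6 0 0 0 0;0 0.38 0.55 0 0 0 0;0 0.47 0.47 0 0 0 0;0 0.55 0.38 0 0 0 0;0 0.6 0.28 0 0 0 0;0 0.65 0.17 0 0 0 0
```

Emit:
move_arm(commands="0 0.66 0.06 0 0 0 0;0 0.66 -0.06 0 0 0 0;0 0.65 -0.17 0 0 0 0;0 0.6 -0.28 0 0 0 0;0 0.55 -0.38 0 0 0 0;0 0.47 -0.47 0 0 0 0;0 0.38 -0.55 0 0 0 0;0 0.28 -0.6 0 0 0 0;0 0.17 -0.65 0 0 0 0;0 0.06 -0.66 0 0 0 0;0 -0.06 -0.66 0 0 0 0;0 -0.17 -0.65 0 0 0 0")

```text
t: 9.88
eef_pos: [0.5775, -0.1571, 0.0984]
tool_rot: [0.001, 1.0, -0.0, -0.0]
contact_force: [0.0, -1.9, 8.4]
gripper_width: 0.174
```

Emit:
move_arm(commands="0 -0.28 -0.6 0 0 0 0;0 -0.38 -0.55 0 0 0 0;0 -0.47 -0.47 0 0 0 0;0 -0.55 -0.38 0 0 0 0;0 -0.6 -0.28 0 0 0 0;0 -0.65 -0.17 0 0 0 0;0 -0.66 -0.06 0 0 0 0;0 -0.66 0.06 0 0 0 0;0 -0.65 0.17 0 0 0 0;0 -0.6 0.28 0 0 0 0;0 -0.55 0.38 0 0 0 0;0 -0.47 0.47 0 0 0 0")

```text
t: 10.88
eef_pos: [0.5122, -0.1444, 0.0984]
tool_rot: [0.0, 1.0, 0.0, -0.0]
contact_force: [1.7, 1.1, 8.3]
gripper_width: 0.18
```

Emit:
move_arm(commands="0 -0.38 0.55 0 0 0 0;0 -0.28 0.6 0 0 0 0;0 -0.17 0.65 0 0 0 0;0 -0.06 0.66 0 0 0 0;0 0.06 0.66 0 0 0 0;0 0.17 0.65 0 0 0 0;0 0.28 0.6 0 0 0 0;0 0.38 0.55 0 0 0 0;0 0.47 0.47 0 0 0 0;0 0.55 0.38 0 0 0 0;0 0.6 0.28 0 0 0 0;0 0.65 0.17 0 0 0 0")

```text
t: 11.88
eef_pos: [0.5336, -0.2072, 0.0983]
tool_rot: [0.0, 1.0, -0.0, -0.002]
contact_force: [-3.4, 0.7, 12.7]
gripper_width: 0.178
```

Emit:
move_arm(commands="0 0.66 0.06 0 0 0 0;0 0.66 -0.06 0 0 0 0;0 0.65 -0.17 0 0 0 0;0 0.6 -0.28 0 0 0 0;0 0.55 -0.38 0 0 0 0;0 0.47 -0.47 0 0 0 0;0 0.38 -0.55 0 0 0 0;0 0.28 -0.6 0 0 0 0;0 0.17 -0.65 0 0 0 0;0 0.06 -0.66 0 0 0 0;0 -0.06 -0.66 0 0 0 0;0 0 0 0 0 0 0")

```text
t: 12.88
eef_pos: [0.579, -0.1629, 0.0984]
tool_rot: [0.001, 1.0, 0.0, -0.0]
contact_force: [-0.9, -0.2, 8.4]
gripper_width: 0.179
```

```bash
python3 shot.py s4
```

```text
12.8833 [ 0.579  -0.1629  0.0984] [-0.9 -0.2  8.4]
(400, 450, 3) (400, 338, 3)
```

View pics/s4.png

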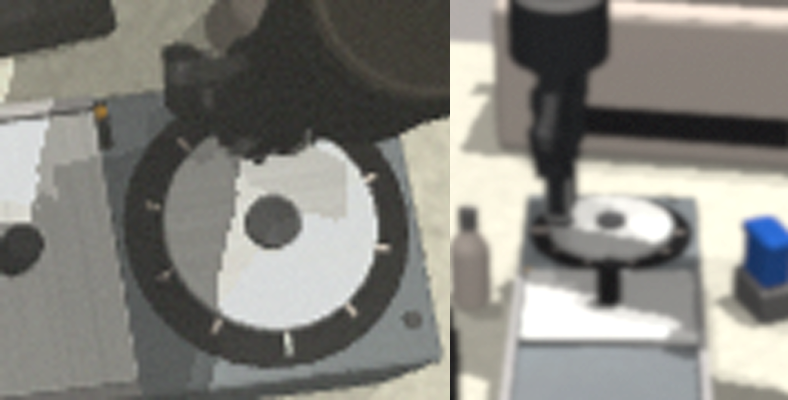

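Emit:
move_arm(commands="0 -0.07 -0.53 0 0 0 0;0 -0.2 -0.49 0 0 0 0;0 -0.26 -0.47 0 0 0 0;0 -0.1 -0.13 0 0 0 0;0 -0.1 -0.13 0 0 0 0;0 0 0 0 0 0 0;0 0 0 0 0 0 0")

```text
t: 13.57
eef_pos: [0.5719, -0.1464, 0.0984]
tool_rot: [0.001, 1.0, -0.001, -0.0]
contact_force: [1.5, -2.1, 6.9]
gripper_width: 0.173
```

```bash
python3 shot.py s5
```

```text
13.5667 [ 0.5719 -0.1464  0.0984] [ 1.5 -2.1  6.9]
(400, 450, 3) (400, 338, 3)
```

View pics/s5.png

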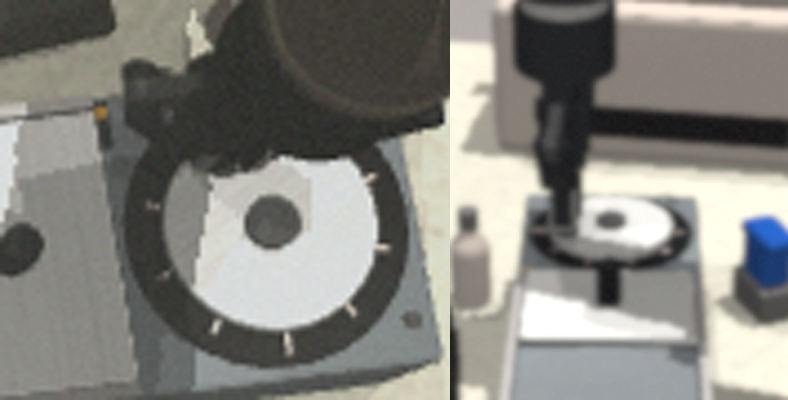

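Emit:
move_arm(commands="0 -0.06 -0.09 0 0 0 0;0 -0.06 -0.09 0 0 0 0;0 -0.05 -0.09 0 0 0 0;0 0 0 0 0 0 0;0 0 0 0 0 0 0;0 0 0 0 0 0 0;0 0 0 0 0 0 0")

```text
t: 14.25
eef_pos: [0.5704, -0.1439, 0.0984]
tool_rot: [0.001, 1.0, -0.001, 0.0]
contact_force: [1.6, -1.8, 7.1]
gripper_width: 0.172
```

```bash
python3 - <<'E'
from arc import arc
arc(.542,-.1694,.0382,42,-8,10,(.5704,-.1436))
print("slow, 1 line = 12 rows of 1 deg");arc(.542,-.1694,.0382,-8,-140,1)
E
```

```text
0 0.4 0.56 0 0 0 0;0 0.3 0.59 0 0 0 0;0 0.2 0.64 0 0 0 0;0 0.08 0.66 0 0 0 0;0 -0.04 0.66 0 0 0 0 

slow, 1 line = 12 rows of 1 deg
0 -0.01 0.07 0 0 0 0;0 -0.01 0.06 0 0 0 0;0 -0.01 0.07 0 0 0 0;0 -0.01 0.06 0 0 0 0;0 -0.02 0.07 0 0 0 0;0 -0.01 0.06 0 0 0 0;0 -0.02 0.07 0 0 0 0;0 -0.02 0.06 0 0 0 0;0 -0.02 0.07 0 0 0 0;0 -0.02 0.06 0 0 0 0;0 -0.02 0.06 0 0 0 0;0 -0.02 0.07 0 0 0 0 

0 -0.02 0.06 0 0 0 0;0 -0.03 0.06 0 0 0 0;0 -0.02 0.06 0 0 0 0;0 -0.03 0.06 0 0 0 0;0 -0.03 0.06 0 0 0 0;0 -0.03 0.06 0 0 0 0;0 -0.03 0.06 0 0 0 0;0 -0.03 0.06 0 0 0 0;0 -0.03 0.06 0 0 0 0;0 -0.03 0.06 0 0 0 0;0 -0.04 0.06 0 0 0 0;0 -0.03 0.05 0 0 0 0 

0 -0.04 0.06 0 0 0 0;0 -0.03 0.06 0 0 0 0;0 -0.04 0.05 0 0 0 0;0 -0.04 0.06 0 0 0 0;0 -0.04 0.05 0 0 0 0;0 -0.04 0.05 0 0 0 0;0 -0.04 0.05 0 0 0 0;0 -0.04 0.06 0 0 0 0;0 -0.05 0.05 0 0 0 0;0 -0.04 0.05 0 0 0 0;0 -0.05 0.05 0 0 0 0;0 -0.04 0.04 0 0 0 0 

0 -0.05 0.05 0 0 0 0;0 -0.05 0.05 0 0 0 0;0 -0.04 0.04 0 0 0 0;0 -0.05 0.05 0 0 0 0;0 -0.05 0.04 0 0 0 0;0 -0.05 0.05 0 0 0 0;0 -0.06 0.04 0 0 0 0;0 -0.05 0.04 0 0 0 0;0 -0.05 0.04 0 0 0 0;0 -0.05 0.04 0 0 
[... 1153 characters left out ...]
 -0.02 0 0 0 0;0 -0.07 -0.02 0 0 0 0;0 -0.06 -0.02 0 0 0 0;0 -0.06 -0.03 0 0 0 0;0 -0.06 -0.02 0 0 0 0;0 -0.06 -0.03 0 0 0 0;0 -0.06 -0.03 0 0 0 0;0 -0.06 -0.03 0 0 0 0 

0 -0.06 -0.03 0 0 0 0;0 -0.06 -0.03 0 0 0 0;0 -0.06 -0.03 0 0 0 0;0 -0.06 -0.03 0 0 0 0;0 -0.06 -0.04 0 0 0 0;0 -0.05 -0.03 0 0 0 0;0 -0.06 -0.04 0 0 0 0;0 -0.06 -0.03 0 0 0 0;0 -0.05 -0.04 0 0 0 0;0 -0.06 -0.04 0 0 0 0;0 -0.05 -0.04 0 0 0 0;0 -0.05 -0.04 0 0 0 0 

0 -0.05 -0.04 0 0 0 0;0 -0.06 -0.04 0 0 0 0;0 -0.05 -0.05 0 0 0 0;0 -0.05 -0.04 0 0 0 0;0 -0.05 -0.05 0 0 0 0;0 -0.04 -0.04 0 0 0 0;0 -0.05 -0.05 0 0 0 0;0 -0.05 -0.05 0 0 0 0;0 -0.04 -0.04 0 0 0 0;0 -0.05 -0.05 0 0 0 0;0 -0.04 -0.05 0 0 0 0;0 -0.05 -0.05 0 0 0 0
```

Emit:
move_arm(commands="0 0.4 0.56 0 0 0 0;0 0.3 0.59 0 0 0 0;0 0.2 0.64 0 0 0 0;0 0.08 0.66 0 0 0 0;0 -0.04 0.66 0 0 0 0;0 0 0 0 0 0 0")

```text
t: 14.75
eef_pos: [0.5793, -0.1749, 0.0984]
tool_rot: [0.001, 1.0, -0.001, -0.0]
contact_force: [-0.4, -1.4, 9.5]
gripper_width: 0.176
```

Emit:
move_arm(commands="0 -0.01 0.07 0 0 0 0;0 -0.01 0.06 0 0 0 0;0 -0.01 0.07 0 0 0 0;0 -0.01 0.06 0 0 0 0;0 -0.02 0.07 0 0 0 0;0 -0.01 0.06 0 0 0 0")

```text
t: 15.25
eef_pos: [0.5789, -0.1765, 0.0984]
tool_rot: [-0.0, 1.0, 0.0, -0.0]
contact_force: [-0.5, 2.7, 8.8]
gripper_width: 0.174
```

Emit:
move_arm(commands="0 -0.02 0.07 0 0 0 0;0 -0.02 0.06 0 0 0 0;0 -0.02 0.07 0 0 0 0;0 -0.02 0.06 0 0 0 0;0 -0.02 0.06 0 0 0 0;0 -0.02 0.07 0 0 0 0;0 -0.02 0.06 0 0 0 0;0 -0.03 0.06 0 0 0 0")

```text
t: 15.92
eef_pos: [0.5773, -0.1818, 0.0984]
tool_rot: [-0.0, 1.0, 0.0, -0.0]
contact_force: [0.6, 1.8, 9.4]
gripper_width: 0.177
```

Emit:
move_arm(commands="0 -0.02 0.06 0 0 0 0;0 -0.03 0.06 0 0 0 0;0 -0.03 0.06 0 0 0 0;0 -0.03 0.06 0 0 0 0;0 -0.03 0.06 0 0 0 0;0 -0.03 0.06 0 0 0 0;0 -0.03 0.06 0 0 0 0;0 -0.03 0.06 0 0 0 0")

```text
t: 16.58
eef_pos: [0.5753, -0.1863, 0.0984]
tool_rot: [-0.0, 1.0, 0.0, -0.0]
contact_force: [1.6, 2.7, 7.8]
gripper_width: 0.179
```

Emit:
move_arm(commands="0 -0.04 0.06 0 0 0 0;0 -0.03 0.05 0 0 0 0;0 -0.04 0.06 0 0 0 0;0 -0.03 0.06 0 0 0 0;0 -0.04 0.05 0 0 0 0;0 -0.04 0.06 0 0 0 0;0 -0.04 0.05 0 0 0 0;0 -0.04 0.05 0 0 0 0")

```text
t: 17.25
eef_pos: [0.5723, -0.1911, 0.0984]
tool_rot: [-0.0, 1.0, 0.0, 0.0]
contact_force: [2.0, 3.3, 8.0]
gripper_width: 0.174
```

Emit:
move_arm(commands="0 -0.04 0.05 0 0 0 0;0 -0.04 0.06 0 0 0 0;0 -0.05 0.05 0 0 0 0;0 -0.04 0.05 0 0 0 0;0 -0.05 0.05 0 0 0 0;0 -0.04 0.04 0 0 0 0;0 -0.05 0.05 0 0 0 0;0 -0.05 0.05 0 0 0 0")

```text
t: 17.92
eef_pos: [0.5688, -0.195, 0.0985]
tool_rot: [0.0, 1.0, 0.0, 0.0]
contact_force: [1.2, 1.8, 7.8]
gripper_width: 0.178
```

-46→-54

Emit:
move_arm(commands="0 -0.04 0.04 0 0 0 0;0 -0.05 0.05 0 0 0 0;0 -0.05 0.04 0 0 0 0;0 -0.05 0.05 0 0 0 0;0 -0.06 0.04 0 0 0 0;0 -0.05 0.04 0 0 0 0;0 -0.05 0.04 0 0 0 0;0 -0.05 0.04 0 0 0 0")

```text
t: 18.58
eef_pos: [0.5642, -0.1995, 0.0984]
tool_rot: [0.0, 1.0, -0.0, -0.0]
contact_force: [0.3, -0.8, 9.1]
gripper_width: 0.174
```

Emit:
move_arm(commands="0 -0.06 0.04 0 0 0 0;0 -0.05 0.04 0 0 0 0;0 -0.06 0.03 0 0 0 0;0 -0.06 0.04 0 0 0 0;0 -0.05 0.03 0 0 0 0;0 -0.06 0.04 0 0 0 0;0 -0.06 0.03 0 0 0 0;0 -0.06 0.03 0 0 0 0")

```text
t: 19.25
eef_pos: [0.5596, -0.2022, 0.0984]
tool_rot: [0.0, 1.0, -0.0, -0.0]
contact_force: [0.6, 0.5, 8.2]
gripper_width: 0.178
```

-62→-70

Emit:
move_arm(commands="0 -0.06 0.03 0 0 0 0;0 -0.06 0.03 0 0 0 0;0 -0.06 0.03 0 0 0 0;0 -0.06 0.03 0 0 0 0;0 -0.06 0.03 0 0 0 0;0 -0.06 0.02 0 0 0 0;0 -0.06 0.03 0 0 0 0;0 -0.06 0.02 0 0 0 0")

```text
t: 19.92
eef_pos: [0.5572, -0.2027, 0.0986]
tool_rot: [-0.0, 1.0, 0.001, 0.002]
contact_force: [7.5, 3.7, 2.7]
gripper_width: 0.177
```

```bash
cat > pin.py <<'E'
import cv2,numpy as np
from station import bot
def cen(i):
    c=i[195:225,400:430].astype(float); m=np.clip(c[:,:,0]-c[:,:,2]-35,0,None); ys,xs=np.mgrid[195:225,400:430]
    return (m*xs).sum()/m.sum(),(m*ys).sum()/m.sum(),m.sum()
print(cen(cv2.imread("pics/top0.png")[:,:,::-1]),cen(bot.read_camera("top")["img"]))
o=bot.get_obs();print(o["eef_pos"].round(4),o["contact_force"].round(1))
E
python3 pin.py; python3 shot.py s6
```

```text
(np.float64(412.30452674897117), np.float64(204.6090534979424), np.float64(243.0)) (np.float64(412.75778546712803), np.float64(208.4325259515571), np.float64(289.0))
[ 0.5572 -0.2027  0.0986] [7.1 3.2 2.9]
19.9667 [ 0.5572 -0.2027  0.0986] [7.1 3.2 2.9]
(400, 450, 3) (400, 338, 3)
```

View pics/s6.png

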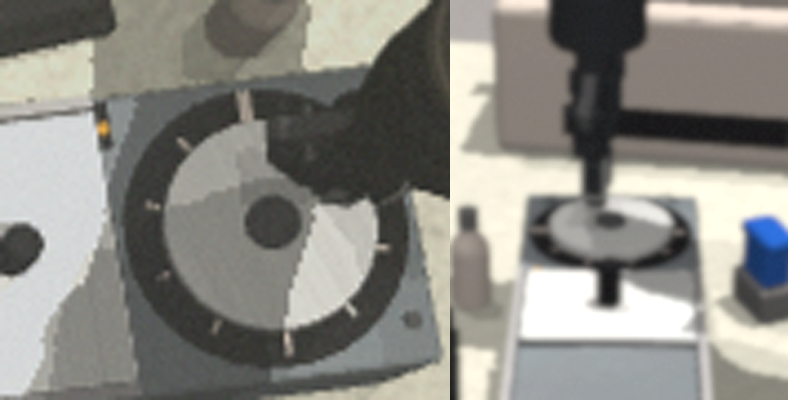

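Emit:
move_arm(commands="0 0.12 -0.07 0 0 0 0;0 0.12 -0.07 0 0 0 0;0.3 0 0 0 0 0 0;0.5 0 0 0 0 0 0;0.5 0 0 0 0 0 0;0.5 0 0 0 0 0 0;0.5 0 0 0 0 0 0;0.5 0 0 -2 0 0 0;0.5 0 0 -3 0 0 0;0.5 0 0 -3 0 0 0;0.5 0 0 0 0 0 0;0.5 0 0 0 0 0 0")

```text
t: 21.07
eef_pos: [0.5591, -0.2027, 0.1798]
tool_rot: [0.001, 1.0, -0.0, 0.002]
contact_force: [-1.1, 0.3, -0.4]
gripper_width: 0.502
```

```bash
python3 pin.py
```

```text
(np.float64(412.30452674897117), np.float64(204.6090534979424), np.float64(243.0)) (np.float64(412.6260162601626), np.float64(208.390243902439), np.float64(246.0))
[ 0.5579 -0.2024  0.1782] [ 0.3  0.4 -0.9]
```

Emit:
move_arm(commands="0.5 -0.64 -2.98 0 0 0 0;0.5 -0.64 -2.98 0 0 0 0;0.5 -0.64 -2.98 0 0 0 0;0.5 -0.64 -2.98 0 0 0 0;0.5 -0.63 -2.97 0 0 0 0;0.5 0 0 0 0 0 0;0.5 0 0 2.5 0 0 0;0.5 0 0 2.5 0 0 0;0.5 0 0 2 0 0 0;0.5 0 0 1 0 0 0;0.5 0 0 0 0 0 0;0.5 0 0 0 0 0 0")

```text
t: 22.12
eef_pos: [0.5256, -0.0535, 0.0974]
tool_rot: [-0.0, 1.0, 0.0, -0.001]
contact_force: [1.0, -0.9, 0.1]
gripper_width: 0.504
```

Emit:
move_arm(commands="0.2 0 0 0 0 0 0;0 0 0 0 0 0 0;0 0 0 0 0 0 0;0 0 0 0 0 0 0;0 0 0 0 0 0 0;0 0 0 0 0 0 0;0 0 0 0 0 0 0")

```text
t: 22.7
eef_pos: [0.527, -0.0531, 0.0991]
tool_rot: [-0.0, 1.0, 0.0, 0.001]
contact_force: [-0.9, 0.5, 6.4]
gripper_width: 0.197
```

Emit:
move_arm(commands="0 -0.1 -0.8 0 0 0 0;0 -0.11 -0.8 0 0 0 0;0 -0.1 -0.8 0 0 0 0;0 -0.11 -0.8 0 0 0 0;0 -0.1 -0.8 0 0 0 0;0 -0.11 -0.8 0 0 0 0;0 -0.1 -0.8 0 0 0 0;0 -0.11 -0.8 0 0 0 0;0 -0.1 -0.8 0 0 0 0;0 -0.11 -0.8 0 0 0 0;0 -0.1 -0.7 0 0 0 0;0 0 0 0 0 0 0")

```text
t: 23.7
eef_pos: [0.5153, 0.034, 0.0991]
tool_rot: [0.0, 1.0, 0.001, 0.001]
contact_force: [-1.7, 0.7, 7.0]
gripper_width: 0.198
```

Emit:
move_arm(commands="0 0 0 0 0 0 0;0 0 0 0 0 0 0;0 0 0 0 0 0 0")

```text
t: 23.95
eef_pos: [0.5153, 0.034, 0.0991]
tool_rot: [-0.0, 1.0, 0.0, 0.001]
contact_force: [-1.2, 1.5, 7.6]
gripper_width: 0.197
```

Emit:
move_arm(commands="0.3 0 0 0 0 0 0;0.5 0 0 0 0 0 0;0.5 0 0 0 0 0 0;0.5 0 0 0 0 0 0;0.5 0 0 0 0 0 0;0.5 0 0 -2 0 0 0;0.5 0 0 -3 0 0 0;0.5 0 0 -3 0 0 0;0.5 0 0 -3 0 0 0;0.5 0 0 -3 0 0 0;0.5 0 0 0 0 0 0;0.5 0 0 0 0 0 0")

```text
t: 24.95
eef_pos: [0.5156, 0.0338, 0.2396]
tool_rot: [-0.0, 1.0, 0.0, 0.002]
contact_force: [0.1, 0.7, -0.6]
gripper_width: 0.503
```

```bash
python3 pin.py; python3 - <<'E'
from station import bot
import cv2
a=bot.read_camera("top")["img"][120:310,180:500,::-1];b=bot.read_camera("side")["img"][120:400,150:420,::-1]
cv2.imwrite("pics/end.png",cv2.hconcat([cv2.resize(a,(480,285)),cv2.resize(b,(275,285))]))
E
```

```text
(np.float64(412.30452674897117), np.float64(204.6090534979424), np.float64(243.0)) (np.float64(nan), np.float64(nan), np.float64(0.0))
[0.5145 0.0336 0.238 ] [ 0.5 -0.2 -0.7]pin.py:5: RuntimeWarning: invalid value encountered in scalar divide
  return (m*xs).sum()/m.sum(),(m*ys).sum()/m.sum(),m.sum()
```

View pics/end.png

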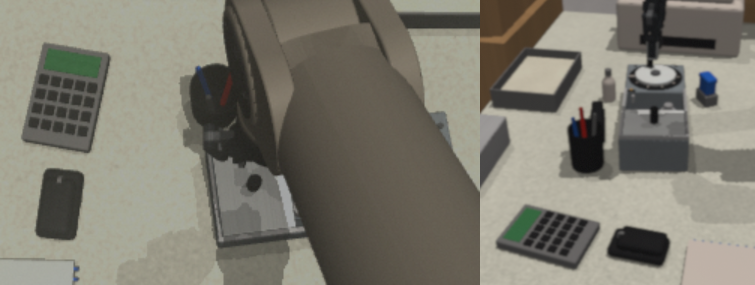

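The cover is open onto the deck, the gripper is clear, and the other things are where they were. The arm now hides the pin in the top view, but the cover could only have slid with the bolt drawn.

```bash
python3 -c "
from station import bot
print(bot.hand_in())"
```

```text
the job is handed in; nothing more can be done
None
```

I opened the lockbox and handed the job in at about 25 s of the 64 s allowed. No verdict was reported.

**What I did:** I led the dial by its knob clockwise past 3 and round to 3. Then I turned it anticlockwise past 9 once and stopped on 9 the second time. I turned it clockwise in small steps until it stopped, with about 8 N at the tool against the limit of 29 N. I backed off slightly, let go, slid the cover open and raised the gripper clear.

**Checks that agreed:**
- **Catch:** the brass pin moved 3.8 pixels, about 8 mm, and stayed there after I released the dial.
- **Cover:** the tool moved about 88 mm while holding the cover knob, and the last picture shows the cover open on the deck.
- **Contact:** the tool force read about zero after the gripper was raised.
- **Other things:** the calculator, mouse, pen cup, glue and stamp look where they were. I did not measure this, and the stapler and most of the ledger were out of view or hidden.

**Checks that failed or were weaker:**
- **Stops on 3 and 9:** I estimated both from the tool position, at about 1 to 2 degrees short of each number. The gripper hid the pointer, so I could not see them. The catch dropping supports them.
- **Last pin check:** the arm hid the pin in the top view, so it gave no reading. That the cover slid shows the bolt was drawn.

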